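# Corn into the cooker, tray up to drain

### The arm

A 6-joint arm with a two-finger parallel gripper is mounted at the origin on a cart in front of the work surface, level with it; the furniture and walls round the work are solid. World frame = base frame: x ahead of the robot, y to its left, z up, the work surface at z = 0. Lengths are in m, angles in rad, forces in N, time in s.
With the tool pointing down it reaches from about 0.35 to 0.975 m from the base axis. Payload 4.9 kg.
Tool frame: the origin (TCP) lies between the finger pads; the fingertips stand 17 mm ahead of it and the grasp point (between the pads) lies 2 mm behind it (manip.nose_length is the distance from the TCP to the fingertips, in m); z points along the fingers, y is the line along which they close (so a half turn about z gives the same grasp; the last joint's range is limited). The gripper opens to 85 mm and grips with 20 to 120 N. Pads are 22 mm wide; open, the fingers measure 114 mm over their backs; the gripper's body (76 mm by 85 mm) begins 54 mm behind the grasp point. The pads swing forward as they close: fully open they stand 13 mm farther back than shut.
Start: joints at [1.216, 0.053, 1.613, -0, 1.476, -0.119], TCP at [0.146, 0.608, 0.248] pointing down, gripper open.
Joint ranges: [-3.01, 3.01], [-1.01, 2.22], [0.06, 2.58], [-1.02, 4.17], [0.09, 2.62], [-3.14, 3.14]. Speed limits (rad/s): [2.57, 2.57, 3.14, 3.14, 3.14, 3.14].

### API

Orientations are given as a unit quaternion [w, x, y, z].
In Python, from plant import manip gives the robot as it stands. The module is installed in compiled form; this text tells all that it offers.
- The arm moves only by the tool apply_moves, never from a script. Its argument "moves" is a list of rows, each a list of 3 entries, a list of its own where there are three numbers: the turn, a rotation vector about the tool's x, y, z in rad, then the shift along the tool's x, y, z in cm, then the closure, from -1 (fully open) to 1 (shut), so that 0 is half open. A call has 1 to 20 rows; each row is the pose to reach, as a shift and turn from the pose commanded when the call began, along the tool's axes at that moment; what a row does not reach only later rows make up. A row lasts 1/10 s, in which the tool goes at most 50 mm and 8.59 degrees, less where a joint would pass 70% of its speed; a pose out of reach is approached as far as the arm can. A call with a gripper value outside its range is refused whole. The fingers move at their own pace and stop on an object; the grip force is fixed at half the most. Time passes only in rows, so rows that repeat a pose let the fingers close. It gives the time, the measured TCP pose, the force, the opening and the grip force at its end, in the units of the state.
- manip.state(): the state, without advancing time (a new reading comes with each control period).
- manip.grab_frame(name): name is "scene" or "top"; returns a dict with "image" (384x512x3 uint8, red, green, blue), "K" (3x3 intrinsics, pixels), "rvec" (rotation vector, rad) and "tvec" (3), from world to camera coordinates, as OpenCV has them. Camera axes: x right, y down, z forward; pixel columns grow to the right and rows downward; lengths in m; the calibration is good to about 2 mm. A picture is of the moment at which its call begins. There is no depth.
- manip.job_done(): hands the job in; it is judged then, once.
Trained networks look in a picture, given as the dict that the camera call returned (one of the last four; its "shot" number tells which), for a name from the list of things; names that differ only in an ending like _2 or _b are one class to them, and where a whole thing is asked for, a point or a joint stands for the part that bears it (a point fixed in the world has none). Each returns a list of dicts, best first, with "score" (0 to 1); they miss things now and then, are a little off and sometimes report something else, mostly with a low value. They report only what shows in the picture. A call takes as long as a camera call.
- manip.look_for(picture, label): "location" ([x, y, z] in m, in the coordinates of the camera as it stood for that picture, good to about 4 mm: the middle of the surface that is visible of it).
- manip.silhouettes(picture, label): "pixels" (384x512 bool, what is visible of it).
- manip.spot_point(picture, label): "location" ([x, y, z] in m, in the coordinates of the camera as it stood for that picture, good to about 4 mm: a listed point, or the origin of a listed thing).
The state is a dict: "time": time; "joint_pos": joint angles; "joint_vel": joint speeds; "joint_efforts": joint torques, N m; "tool_pos": TCP position; "tool_rot": TCP orientation; "contact_force": force on the tool from outside, world axes, zero at the start; "ft_torque": the same for the moment, N m; "gripper_width": opening from 0.0 (shut) to 1.0 (fully open); "grasp_force": force on a finger pad.
Only numpy, scipy, OpenCV 4.12 (cv2) and the standard library are available. Lean on these libraries where they do the work, as an engineer would, in place of code of your own. Each camera call takes 0.05 s, during which the arm holds its last target. There are 200 camera calls.

### The job

Put all the cut corn rounds from the chopping board on the steel prep tray, open the multi-cooker's lid and tip them off the tray's open edge into the pot together, so that they all start cooking at once; then shut the lid gently, without letting it fall. Snap the folding tray stand open and stand the emptied tray up in it to drain, open edge down on its base behind the toe ledge and leaning back on the backrest. Any round that misses goes into the pot too; leave the other things on the worktop where they are.

Things in the scene. Friction and masses are not known exactly. Their poses are not given: they have to be found in the camera images.
- board: oak chopping board, 140 (x) by 162 (y) by 14 mm, fixed; origin at the centre of its underside. The corn rounds start on its top in two columns along y
- corn1: cut round of a yellow corn cob: a rigid cylinder 44 mm across and 40 mm high; origin at its centre, z along the cob's axis (upright at the start, standing on a cut end); 0.05 kg or so. Three to five of the six are there in a run
- corn2: cut round of a yellow corn cob: a rigid cylinder 44 mm across and 40 mm high; origin at its centre, z along the cob's axis (upright at the start, standing on a cut end); 0.05 kg or so. Three to five of the six are there in a run
- corn3: cut round of a yellow corn cob: a rigid cylinder 44 mm across and 40 mm high; origin at its centre, z along the cob's axis (upright at the start, standing on a cut end); 0.05 kg or so. Three to five of the six are there in a run
- corn4: cut round of a yellow corn cob: a rigid cylinder 44 mm across and 40 mm high; origin at its centre, z along the cob's axis (upright at the start, standing on a cut end); 0.05 kg or so. Three to five of the six are there in a run
- corn5: cut round of a yellow corn cob: a rigid cylinder 44 mm across and 40 mm high; origin at its centre, z along the cob's axis (upright at the start, standing on a cut end); 0.05 kg or so. Three to five of the six are there in a run
- corn6: cut round of a yellow corn cob: a rigid cylinder 44 mm across and 40 mm high; origin at its centre, z along the cob's axis (upright at the start, standing on a cut end); 0.05 kg or so. Three to five of the six are there in a run
- tray: loose steel prep tray, 150 (x) by 160 (y) mm, floor and lips 2.5 mm thick, lips 25 mm high on three sides, open at +y; origin at the centre of its underside; 0.25 kg. A black grip on the back (-y) lip, 66 mm wide (x), 12 mm thick, 44 mm long, leans back: its long direction is (0, -0.5, 0.866) in the tray's frame; take it across its 12 mm. Corn slides off when tipped 60 to 75 degrees
- tray_grip (a point): centre of the tray's black grip, at (0, -0.095, 0.0465) m in the tray's frame
- tray_edge (a point): middle of the tray's open edge, at its underside, (0, 0.080, 0) m in the tray's frame
- cooker: white electric multi-cooker, an open rectangular pot, fixed: 190 (x) by 200 (y) mm outside, rim 105 mm high, walls 10 mm, inner floor 21 mm up; origin at the centre of its underside, front (control panel) at -x, lid hinged along the back (+x) rim
- lid (a joint): angle of the cooker's lid, rad: 0 shut on its stop, 1.75 fully open, where it leans back past upright and stays. Below about 1.5 it falls shut by its own weight (about 1.5 N at its bar holds it when level)
- lid_bar (a point): middle of the lid's black handle bar: a round bar 11 mm thick, 90 mm free between two arms, along the cooker's y, 42 mm in front of the lid's front edge. It turns with the lid, 232 mm from the hinge line; when shut it is 114 mm above the worktop
- lid_hinge (a point): point on the lid's hinge line (along the cooker's y) at its middle
- stand: folding tray stand, dark steel, fixed. Base plate 116 mm wide (x), from y = -68 to +95 mm, 10 mm thick; origin at worktop level. Two 42 mm high hinge cheeks at x = +-54, y = -53 mm; a spring housing from y = -68 to -31 mm, 21 mm high; a toe ledge at y = 14 to 20 mm, 24 mm high. A tray stands on its open edge on the base between housing and ledge, underside leaning back on the open backrest
- backrest (a joint): angle of the stand's backrest, rad: 0 folded flat forward over the base, 1.92 snapped open, leaning back 20 degrees past upright. An over-centre spring holds it at both ends (3 to 4 N at the bar lift it from folded); past the middle (0.96) it snaps on to the other end by itself
- backrest_bar (a point): middle of the black round bar at the backrest's free end: 10 mm thick, 80 mm long along the stand's x, 150 mm from the hinge line, 34 mm above the worktop when folded, then over the base's front. The backrest is a steel frame 80 mm wide and 8 mm thick, centred on the hinge line; 8 mm side rails meet the bar at x = +-36 mm, the next crossbar is 52 mm from it
- backrest_hinge (a point): point on the backrest's hinge line (along the stand's x) at its middle, 34 mm above the worktop, at y = -50 mm in the stand's frame
- egg_timer: cream wind-up egg timer, 60 mm across, 48 mm high; stands about, leave it alone
- espresso_cup: white espresso cup, red inside, 62 mm across without its handle, 51 mm high; leave it alone
- salt_shaker: glass salt shaker, 44 mm across, 90 mm high; leave it alone
- teaspoon: steel teaspoon, 130 mm long, 11 mm high, lying on the worktop in front of the sink; leave it alone

How it is judged:
By the outcome, as a careful person would: the job done as asked, in the order asked, and still so for the second after the job is handed in, with the robot touching nothing.
Of corn1, corn2, corn3, corn4, corn5, corn6 only 3 to 5 are there at a start; the rules pass over those that are not, and their reading is None.
At some moment in a run one of corn1, corn2, corn3, corn4, corn5, corn6 may be knocked a few centimetres aside while the robot is not near it.
It also fails if it takes over 210 s, if anything falls off the work surface, if the arm or the gripper's body presses on something with over 40 N, if the wrist force passes 120 N, or if a joint passes its speed limit or range.

## Working session

There is one attempt and no reset: what is moved stays moved. The work goes in short steps, Python scripts to look and compute and a tool call to move; the robot and the scene stay as the last step left them, time stands still between calls to the robot, and variables do not carry over. Pictures are saved under pics/ and viewed, at most 14 in all, crops included, and the job is handed in when it is done.

Besides the shell and the picture viewer there is one more tool, called after ">>>" as name([rows], argument=value, ...), one row to a line, values as JSON. apply_moves: Moves the arm, as the interface text tells. Its arguments: {"type":"object","properties":{"moves":{"type":"array"}},"required":["moves"]}

```bash
mkdir -p pics; ls
cat > h.py <<'E'
import numpy as np, cv2
from scipy.spatial.transform import Rotation as R
from plant import manip
def cam(name,save=None):
    f=manip.grab_frame(name)
    if save: cv2.imwrite('pics/'+save+'.png',f['image'][:,:,::-1])
    return f
def w(f,p):
    return R.from_rotvec(np.ravel(f['rvec'])).inv().apply(np.array(p)-np.ravel(f['tvec']))
def look(f,l,kind='spot_point',n=3):
    return [(round(d['score'],2),np.round(w(f,d['location']),4)) for d in getattr(manip,kind)(f,l)[:n]]
def tool():
    s=manip.state(); q=s['tool_rot']
    return np.array(s['tool_pos']),R.from_quat([q[1],q[2],q[3],q[0]]),s
E
python3 - <<'E'
from h import *
for c in ['scene','top']:
    f=cam(c,c+'1'); print(c)
    for l in ['board','tray','tray_grip','tray_edge','cooker','lid_bar','lid_hinge','stand','backrest_bar','backrest_hinge','egg_timer','espresso_cup','salt_shaker','teaspoon']: print(l,look(f,l,n=1))
    print('corn',look(f,'corn1',n=7))
p,r,s=tool(); print(p,r.as_matrix().round(3),s['time'])
a=cv2.imread('pics/scene1.png')
E
```

```text
pics
scene
board [(0.83, array([ 0.4574,  0.3057, -0.0017]))]
tray [(0.89, array([ 5.029e-01,  1.070e-01, -2.000e-04]))]
tray_grip [(0.81, array([0.4776, 0.1984, 0.0437]))]
tray_edge [(0.81, array([ 0.518 ,  0.0268, -0.0013]))]
cooker [(0.82, array([ 0.5462, -0.1623, -0.0009]))]
lid_bar [(0.85, array([ 0.4069, -0.1491,  0.1143]))]
lid_hinge [(0.72, array([0.476 , 0.2002, 0.0419]))]
stand [(0.6, array([ 0.5858,  0.298 , -0.0038]))]
backrest_bar [(0.69, array([0.5738, 0.1978, 0.0319]))]
backrest_hinge [(0.71, array([0.5943, 0.3419, 0.0346]))]
egg_timer []
espresso_cup []
salt_shaker []
teaspoon [(0.55, array([ 0.4113, -0.4703,  0.0012]))]
corn [(0.54, array([0.4214, 0.3018, 0.0332])), (0.49, array([0.4906, 0.311 , 0.0335]))]
top
board [(0.63, array([ 0.4114, -0.1489,  0.1136]))]
tray [(0.83, array([0.4956, 0.1086, 0.0008]))]
tray_grip [(0.95, array([0.4744, 0.198 , 0.0449]))]
tray_edge [(0.71, array([0.5171, 0.0276, 0.0015]))]
cooker [(0.78, array([ 5.473e-01, -1.649e-01, -3.000e-04]))]
lid_bar [(0.92, array([ 0.4128, -0.1492,  0.1136]))]
lid_hinge [(0.61, array([ 0.6406, -0.1724,  0.1076]))]
stand [(0.9, array([0.5868, 0.2933, 0.0015]))]
backrest_bar [(0.62, array([0.5736, 0.1923, 0.0336]))]
backrest_hinge [(0.9, array([0.5911, 0.3451, 0.0345]))]
egg_timer [(0.61, array([0.6216, 0.031 , 0.0036]))]
espresso_cup [(0.81, array([ 0.4186, -0.3522,  0.0013]))]
salt_shaker []
teaspoon [(0.69, array([ 0.4033, -0.4688, -0.002 ]))]
corn [(0.69, array([0.4178, 0.2994, 0.0307])), (0.56, array([0.4126, 0.3527, 0.0346])), (0.55, array([0.489 , 0.3104, 0.0319]))]
[0.14600289 0.60767767 0.24830337] [[-0.972  0.234  0.   ]
 [ 0.234  0.972 -0.   ]
 [-0.    -0.    -1.   ]] 1.6
```

View pics/scene1.png

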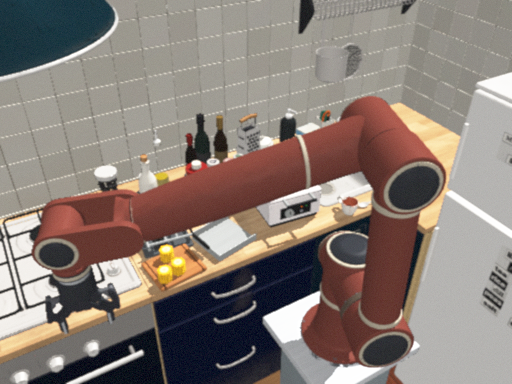

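View pics/top1.png

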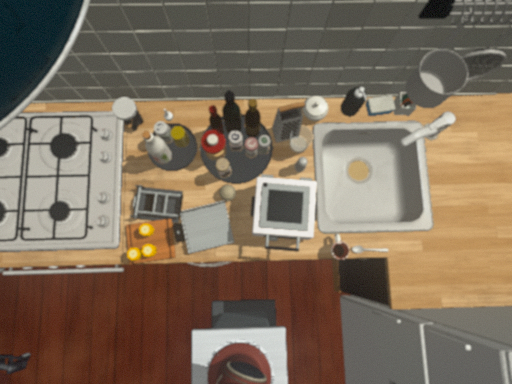

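The pictures show the board with three rounds: top pixels (145,230), (148,250), (134,254). The tray is around (207,227), the folded stand around (157,203) and the cooker around (283,208). The network positions agree with this.

```bash
cat >> h.py <<'E'
def frame(zdir,ydir):
    z=np.array(zdir,float);z/=np.linalg.norm(z); y=np.array(ydir,float); y-=z*(y@z); y/=np.linalg.norm(y)
    return R.from_matrix(np.c_[np.cross(y,z),y,z])
def plan(wps,start=None):
    "wps: list of (pos, R or None=keep)"
    p,r,s=tool() if start is None else (*start,None); pp,pr=p,r
    for q,rr in wps:
        rr=pr if rr is None else rr; q=np.array(q,float)
        d=r.inv().apply(q-p)*100; t=(r.inv()*rr).as_rotvec()
        n=max(np.linalg.norm(q-pp)/.05,np.degrees((pr.inv()*rr).magnitude())/8.59)
        print(np.round(t,3).tolist(),np.round(d,2).tolist(),'n=%.1f'%n); pp,pr=q,rr
D=np.radians
PICK=frame([0,0,-1],[np.cos(D(10)),np.sin(D(10)),0])
A=np.array([.4196,.3006]);B=np.array([.4126,.3527]);C=np.array([.490,.3107])
def tray(x,y): # measured tray, world xy
    ty=np.array([.24,-.97])/np.hypot(.24,.97); return np.array([.4985,.1075])+y*ty+x*np.array([ty[1],-ty[0]])
E
python3 - <<'E'
from h import *
plan([([*B,.15],PICK),([*B,.040],PICK)])
print([tray(0,y) for y in (-.05,-.003,.044)])
E
```

```text
[-0.0, 0.0, 1.16] [-31.88, -18.56, 9.83] n=7.7
[-0.0, 0.0, 1.16] [-31.88, -18.56, 20.83] n=2.2
[array([0.48649099, 0.15603642]), array([0.49777946, 0.11041218]), array([0.50906793, 0.06478795])]
```

>>> apply_moves([
  [[0,0,1.16],[-31.9,-18.6,9.8],-0.4],
  [[0,0,1.16],[-31.9,-18.6,9.8],-0.4],
  [[0,0,1.16],[-31.9,-18.6,9.8],-0.4],
  [[0,0,1.16],[-31.9,-18.6,9.8],-0.4],
  [[0,0,1.16],[-31.9,-18.6,9.8],-0.4],
  [[0,0,1.16],[-31.9,-18.6,9.8],-0.4],
  [[0,0,1.16],[-31.9,-18.6,9.8],-0.4],
  [[0,0,1.16],[-31.9,-18.6,9.8],-0.4],
  [[0,0,1.16],[-31.9,-18.6,9.8],-0.4],
  [[0,0,1.16],[-31.9,-18.6,9.8],-0.4],
  [[0,0,1.16],[-31.9,-18.6,9.8],-0.4],
])

```text
time: 2.7
tool_pos: [0.4124, 0.3531, 0.1508]
tool_rot: [-0.0, 0.642, 0.767, 0.0]
contact_force: [0.0, 0.4, -0.1]
gripper_width: 0.701
grasp_force: 0.0
```

Run:
```python
from h import *
print(tool()[0],tool()[2]['joint_pos'],tool()[2]['gripper_width'])
for c in ['scene','top']:
    f=cam(c)
    print(c,look(f,'corn1',n=7))
plan([([*B,.15],PICK),([*B,.040],PICK)])
```

```text
[0.41239612 0.35307372 0.15082128] [ 5.70770117e-01 -6.28593400e-02  1.89535553e+00  3.81875634e-04
  1.30835188e+00  3.94009092e-01] 0.7013112391935782
scene [(0.82, array([0.4117, 0.3479, 0.0341])), (0.63, array([0.42  , 0.3001, 0.0336])), (0.45, array([0.4908, 0.3112, 0.032 ]))]
top [(0.68, array([0.4154, 0.3481, 0.037 ])), (0.64, array([0.4187, 0.3014, 0.0336])), (0.6, array([0.4905, 0.3096, 0.0337]))]
[0.001, -0.0, 0.002] [-0.06, 0.03, 0.07] n=0.0
[0.001, -0.0, 0.002] [-0.06, 0.02, 11.07] n=2.2
```

>>> apply_moves([
  [[0,0,0],[-0.3,0,5],-0.4],
  [[0,0,0],[-0.3,0,9],-0.4],
  [[0,0,0],[-0.3,0,11.1],-0.4],
  [[0,0,0],[-0.3,0,11.1],-0.4],
  [[0,0,0],[-0.3,0,11.1],1],
  [[0,0,0],[-0.3,0,11.1],1],
  [[0,0,0],[-0.3,0,11.1],1],
  [[0,0,0],[-0.3,0,11.1],1],
  [[0,0,0],[-0.3,0,11.1],1],
  [[0,0,0],[-0.3,0,8],1],
  [[0,0,0],[-0.3,0,4],1],
  [[0,0,0],[-0.3,0,2],1],
  [[0,0,0],[-5,1,2],1],
  [[0,0,0],[-10,2,2],1],
  [[0,0,0],[-15,3,2],1],
  [[0,0,0],[-19,3.8,2],1],
  [[0,0,0],[-20.7,3.9,2],1],
  [[0,0,0],[-20.7,3.9,2],1],
])

```text
time: 4.7
tool_pos: [0.4878, 0.1531, 0.1305]
tool_rot: [0.0, 0.644, 0.765, 0.0]
contact_force: [0.2, -0.5, -1.5]
gripper_width: 0.494
grasp_force: 61.1
```

>>> apply_moves([
  [[0,0,0],[0,0,4.5],1],
  [[0,0,0],[0,0,8.5],1],
  [[0,0,0],[0,0,10.1],1],
  [[0,0,0],[0,0,10.1],1],
  [[0,0,0],[0,0,10.1],-0.4],
  [[0,0,0],[0,0,10.1],-0.4],
  [[0,0,0],[0,0,10.1],-0.4],
  [[0,0,0],[0,0,6],-0.4],
  [[0,0,0],[0,0,2],-0.4],
  [[0,0,0],[0,0,0],-0.4],
  [[0,0,0],[5,-1.3,0],-0.4],
  [[0,0,0],[9.5,-2.6,0],-0.4],
  [[0,0,0],[14,-3.8,0],-0.4],
  [[0,0,0],[15.7,-4.2,0],-0.4],
  [[0,0,0],[15.7,-4.2,1],-0.4],
  [[0,0,0],[15.7,-4.2,5],-0.4],
  [[0,0,0],[15.7,-4.2,9],-0.4],
  [[0,0,0],[15.7,-4.2,9],-0.4],
  [[0,0,0],[15.7,-4.2,9],1],
  [[0,0,0],[15.7,-4.2,9],1],
])

```text
time: 6.7
tool_pos: [0.4202, 0.3029, 0.0425]
tool_rot: [0.001, 0.643, 0.766, 0.002]
contact_force: [-0.3, -0.3, -0.3]
gripper_width: 0.496
grasp_force: 60.7
```

>>> apply_moves([
  [[0,0,0],[0,0,0],1],
  [[0,0,0],[0,0,-4.5],1],
  [[0,0,0],[0,0,-9],1],
  [[0,0,0],[-5,1,-9],1],
  [[0,0,0],[-10,2.1,-9],1],
  [[0,0,0],[-15,3.2,-9],1],
  [[0,0,0],[-19,4.2,-9],1],
  [[0,0,0],[-20.3,4.4,-9],1],
  [[0,0,0],[-20.3,4.4,-7],1],
  [[0,0,0],[-20.3,4.4,-3],1],
  [[0,0,0],[-20.3,4.4,0.5],1],
  [[0,0,0],[-20.3,4.4,1.1],1],
  [[0,0,0],[-20.3,4.4,1.1],1],
  [[0,0,0],[-20.3,4.4,1.1],-0.4],
  [[0,0,0],[-20.3,4.4,1.1],-0.4],
  [[0,0,0],[-20.3,4.4,1.1],-0.4],
  [[0,0,0],[-20.3,4.4,-3],-0.4],
  [[0,0,0],[-20.3,4.4,-8],-0.4],
  [[0,0,0],[-15,5,-9],-0.4],
  [[0,0,0],[-12,6,-9],-0.4],
])

```text
time: 8.7
tool_pos: [0.5005, 0.1964, 0.135]
tool_rot: [0.002, 0.643, 0.766, 0.003]
contact_force: [0.8, -0.6, 0.7]
gripper_width: 0.702
grasp_force: 0.0
```

Run:
```python
from h import *
print(tool()[0])
for c in ['scene','top']:
    f=cam(c)
    print(c,look(f,'corn1',n=7))
plan([([.4905,.3105,.13],PICK),([.4905,.3105,.04],PICK)])
```

```text
[0.50050808 0.19639734 0.13495609]
scene [(0.68, array([0.4877, 0.3113, 0.0349])), (0.66, array([0.4985, 0.1089, 0.0234])), (0.6, array([0.4847, 0.1582, 0.0201]))]
top [(0.52, array([0.4931, 0.1118, 0.0192])), (0.51, array([0.4872, 0.1576, 0.0242])), (0.48, array([0.487 , 0.3092, 0.0319]))]
[0.0, 0.0, 0.002] [11.47, 1.25, 0.07] n=2.3
[0.0, 0.0, 0.002] [11.47, 1.24, 9.07] n=1.8
```

>>> apply_moves([
  [[0,0,0],[5,0.5,0],-0.4],
  [[0,0,0],[10,1.1,0],-0.4],
  [[0,0,0],[11.4,1.1,0],-0.4],
  [[0,0,0],[11.4,1.1,4.5],-0.4],
  [[0,0,0],[11.4,1.1,9.2],-0.4],
  [[0,0,0],[11.4,1.1,9.2],-0.4],
  [[0,0,0],[11.4,1.1,9.2],1],
  [[0,0,0],[11.4,1.1,9.2],1],
  [[0,0,0],[11.4,1.1,9.2],1],
  [[0,0,0],[11.4,1.1,9.2],1],
  [[0,0,0],[11.4,1.1,4.5],1],
  [[0,0,0],[11.4,1.1,0],1],
  [[0,0,0],[7,0.5,0],1],
  [[0,0,0],[2,0,0],1],
  [[0,0,0],[-3,-0.5,0],1],
  [[0,0,0],[-8,-1,0],1],
  [[0,0,0],[-12,-1.4,0],1],
  [[0,0,0],[-13,-1.4,0],1],
  [[0,0,0],[-13,-1.4,3],1],
  [[0,0,0],[-13,-1.4,7],1],
])

```text
time: 10.9
tool_pos: [0.5107, 0.0642, 0.0634]
tool_rot: [0.003, 0.643, 0.766, 0.003]
contact_force: [0.1, -0.1, -1.0]
gripper_width: 0.498
grasp_force: 61.1
```

>>> apply_moves([
  [[0,0,0],[0,0,3.3],1],
  [[0,0,0],[0,0,3.3],1],
  [[0,0,0],[0,0,3.3],-0.4],
  [[0,0,0],[0,0,3.3],-0.4],
  [[0,0,0],[0,0,3.3],-0.4],
  [[0,0,0],[0,0,-1],-0.4],
  [[0,0,0],[0,0,-6],-0.4],
  [[0,0,0],[0,0,-11],-0.4],
  [[0,0,0.05],[-4,-3,-13.5],0.2],
  [[0,0,0.1],[-8,-6,-13.5],0.2],
  [[0,0,0.2],[-12,-8.5,-13.5],0.2],
  [[0,0,0.28],[-16,-11,-13.5],0.2],
  [[0,0,0.28],[-19.3,-13.5,-13.5],0.2],
  [[0,0,0.28],[-19.3,-13.5,-13.5],0.2],
  [[0,0,0.28],[-19.3,-13.5,-13.5],0.2],
])

```text
time: 12.4
tool_pos: [0.4078, -0.1498, 0.1963]
tool_rot: [0.001, 0.744, 0.668, 0.001]
contact_force: [0.2, -0.6, 0.8]
gripper_width: 0.4
grasp_force: 0.0
```

Run:
```python
from h import *
print(tool()[0])
for c in ['scene','top']:
    f=cam(c,c+'2')
    print(c,look(f,'corn1',n=7),look(f,'lid_bar',n=1),look(f,'lid_hinge',n=1),look(f,'tray_grip',n=1),look(f,'tray_edge',n=1),look(f,'cooker',n=1))
a=cv2.imread('pics/scene2.png')[150:320,120:400]; cv2.imwrite('pics/crop2.png',cv2.resize(a,None,fx=2.8,fy=2.8))
```

```text
[ 0.40784497 -0.14983943  0.19626825]
scene [(0.69, array([0.5032, 0.0698, 0.0229])), (0.51, array([0.4974, 0.1112, 0.0207]))] [] [] [(0.93, array([0.4752, 0.1988, 0.0423]))] [(0.78, array([0.5209, 0.0275, 0.0027]))] [(0.71, array([ 0.5846,  0.2923, -0.0013]))]
top [(0.7, array([0.491 , 0.1089, 0.0211])), (0.62, array([0.5034, 0.068 , 0.0192])), (0.47, array([0.4908, 0.1582, 0.0214]))] [] [(0.92, array([ 0.639 , -0.1703,  0.1045]))] [(0.59, array([0.475 , 0.1976, 0.0459]))] [(0.84, array([0.5189, 0.0259, 0.0008]))] [(0.88, array([ 0.5462, -0.1649, -0.0023]))]
```

View pics/crop2.png

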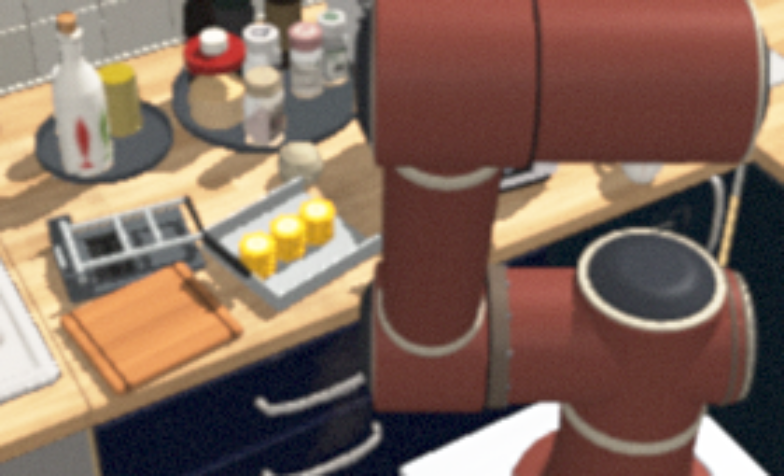

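>>> apply_moves([
  [[0,0,0],[0,0.2,4.5],0.2],
  [[0,0,0],[0,0.2,8.2],0.2],
  [[0,0,0],[0,0.2,8.2],0.2],
  [[0,0,0],[0,0.2,8.2],1],
  [[0,0,0],[0,0.2,8.2],1],
  [[0,0,0],[0,0.2,8.2],1],
  [[0,0,0],[0,0.2,8.2],1],
  [[0,0,0],[0,0.2,8.2],1],
])

```text
time: 13.9
tool_pos: [0.4132, -0.1501, 0.117]
tool_rot: [0.004, 0.743, 0.669, 0.003]
contact_force: [5.1, 1.6, -2.9]
gripper_width: 0.102
grasp_force: 58.4
```

Run:
```python
from h import *
print(tool()[0],tool()[1].as_matrix().round(3))
for p in np.linspace(.03,1.79,17): print(np.round([p-.03,23.2*(1-np.cos(p)),-23.2*(np.sin(p)-.03)],1))
```

```text
[ 0.41317468 -0.15007613  0.11703915] [[ 0.105  0.994  0.009]
 [ 0.994 -0.105 -0.002]
 [-0.001  0.009 -1.   ]]
[0. 0. 0.]
[ 0.1  0.2 -2.5]
[ 0.2  0.7 -5. ]
[ 0.3  1.5 -7.5]
[ 0.4  2.5 -9.8]
[  0.6   3.8 -12. ]
[  0.7   5.3 -14.1]
[  0.8   7.  -15.9]
[  0.9   9.  -17.6]
[  1.   11.1 -19.1]
[  1.1  13.3 -20.3]
[  1.2  15.7 -21.2]
[  1.3  18.1 -21.9]
[  1.4  20.6 -22.4]
[  1.5  23.2 -22.5]
[  1.6  25.7 -22.4]
[  1.8  28.2 -21.9]
```

>>> apply_moves([
  [[0,0,0],[0,0.3,-1],1],
  [[0,0,0],[0,0.5,-2.5],1],
  [[0,0,0],[0,1.0,-5],1],
  [[0,0,0],[0,1.8,-7.5],1],
  [[0,0,0],[0,2.8,-9.8],1],
  [[0,0,0],[0,4.1,-12],1],
  [[0,0,0],[0,5.6,-14.1],1],
  [[0,0,0],[0,7.3,-15.9],1],
  [[0,0,0],[0,9.3,-17.6],1],
  [[0,0,0],[0,11.4,-19.1],1],
  [[0,0,0],[0,13.6,-20.3],1],
  [[0,0,0],[0,16,-21.2],1],
  [[0,0,0],[0,18.4,-21.9],1],
  [[0,0,0],[0,20.9,-22.4],1],
  [[0,0,0],[0,23.5,-22.5],1],
  [[0,0,0],[0,26,-22.4],1],
  [[0,0,0],[0,27.5,-22.2],1],
  [[0,0,0],[0,28.5,-21.9],1],
  [[0,0,0],[0,28.5,-21.9],1],
])

```text
time: 15.8
tool_pos: [0.6912, -0.1795, 0.3394]
tool_rot: [-0.001, 0.743, 0.669, -0.002]
contact_force: [-15.7, 1.5, 12.6]
gripper_width: 0.104
grasp_force: 62.7
```

```bash
cat >> h.py <<'E'
TY=np.array([.252,-.968,0]);TY/=np.linalg.norm(TY)
def trayR(ty,tip=0):
    "tool frame and tray axes with tray tipped by tip deg, heading ty"
    ty=np.array(ty,float); ty/=np.linalg.norm(ty); t=D(tip); Z=np.array([0,0,1.])
    y=np.cos(t)*ty-np.sin(t)*Z; z=np.sin(t)*ty+np.cos(t)*Z
    return frame(.5*y-.866*z,.866*y+.5*z),y,z
GO=.009 # grasp point offset up the grip
def tcp_for_edge(e,ty,tip):
    r,y,z=trayR(ty,tip); g=np.array(e)-.175*y+.0465*z
    tz=.5*y-.866*z
    return g-tz*GO+tz*.002,r
E
python3 - <<'E'
from h import *
r,y,z=trayR(TY); g=np.array([.475,.198,.0465]); tz=r.as_matrix()[:,2]
g=g-tz*(GO-.002); print(g)
p,_,_=tool()
plan([(p+[0,0,.06],None),([.52,-.10,.38],None),(g-tz*.09,r),(g,r)])
E
```

```text
[0.47411821 0.20138718 0.05256213]
[0.0, 0.0, 0.0] [-0.01, -0.03, -6.0] n=1.2
[0.0, 0.0, 0.0] [6.09, -17.88, -3.99] n=3.8
[-0.461, -0.312, 1.183] [39.84, -27.09, 20.94] n=8.7
[-0.461, -0.312, 1.183] [35.64, -25.46, 28.74] n=1.8
```

>>> apply_moves([
  [[0,0,0],[0,0,0],0.3],
  [[0,0,0],[0,0,0],0.3],
  [[0,0,0],[0,0,0],0.3],
  [[0,0,0],[0,0,-4],0.3],
  [[0,0,0],[0,0,-7],0.4],
  [[0,0,0],[2,-5,-7],0.4],
  [[0,0,0],[4,-9,-7],0.4],
  [[0,0,0],[6,-14,-5],0.4],
  [[0,0,0],[8,-18,-4],0.4],
  [[-0.1,-0.07,0.25],[13,-19,-1],0.4],
  [[-0.15,-0.1,0.4],[17,-20,2],0.4],
  [[-0.2,-0.15,0.55],[21,-21,5],0.4],
  [[-0.25,-0.2,0.7],[25,-22,9],0.4],
  [[-0.35,-0.25,0.9],[29,-23.5,13],0.4],
  [[-0.46,-0.31,1.1],[33,-25,17],0.4],
  [[-0.46,-0.31,1.18],[37,-26.5,20],0.4],
  [[-0.46,-0.31,1.18],[39.8,-27.1,20.9],0.4],
  [[-0.46,-0.31,1.18],[39.8,-27.1,20.9],0.4],
  [[-0.46,-0.31,1.18],[39.8,-27.1,20.9],0.4],
])

```text
time: 17.7
tool_pos: [0.4653, 0.2451, 0.1237]
tool_rot: [0.253, 0.958, 0.131, 0.036]
contact_force: [-0.3, 0.9, 0.0]
gripper_width: 0.302
grasp_force: 0.0
```

Run:
```python
from h import *
r,y,z=trayR(TY); g=np.array([.475,.198,.0465]); tz=r.as_matrix()[:,2]
g=g-tz*(GO-.002); print(tool()[0], tool()[2]['joint_pos'], tool()[2]['gripper_width'])
plan([(g-tz*.09,r),(g,r)])
for c in ['scene','top']:
    f=cam(c,c+'3')
    print(c,look(f,'corn1',n=7),look(f,'lid_bar',n=1),look(f,'tray_grip',n=1))
a=cv2.imread('pics/scene3.png')[120:320,100:380]; cv2.imwrite('pics/crop3.png',cv2.resize(a,None,fx=2.8,fy=2.8))
```

```text
[0.46528702 0.24510681 0.12372304] [ 0.57902848  0.0683107   1.87549185 -0.49939008  1.38988389  2.01748974] 0.3024999138507196
[-0.008, -0.011, 0.015] [-0.24, 0.29, -0.62] n=0.1
[-0.008, -0.011, 0.015] [-0.34, 0.36, 8.38] n=1.8
scene [(0.66, array([0.5005, 0.07  , 0.0215])), (0.55, array([0.4858, 0.1547, 0.0212])), (0.45, array([0.4998, 0.1131, 0.0241]))] [(0.91, array([ 0.6856, -0.1783,  0.3379]))] [(0.66, array([0.4744, 0.2036, 0.0424]))]
top [(0.69, array([0.5039, 0.069 , 0.0239])), (0.6, array([0.4971, 0.1134, 0.0224])), (0.4, array([0.4863, 0.1583, 0.0218]))] [(0.58, array([ 0.6911, -0.1779,  0.3346]))] [(0.52, array([ 0.4503,  0.3002, -0.0006]))]
```

View pics/crop3.png

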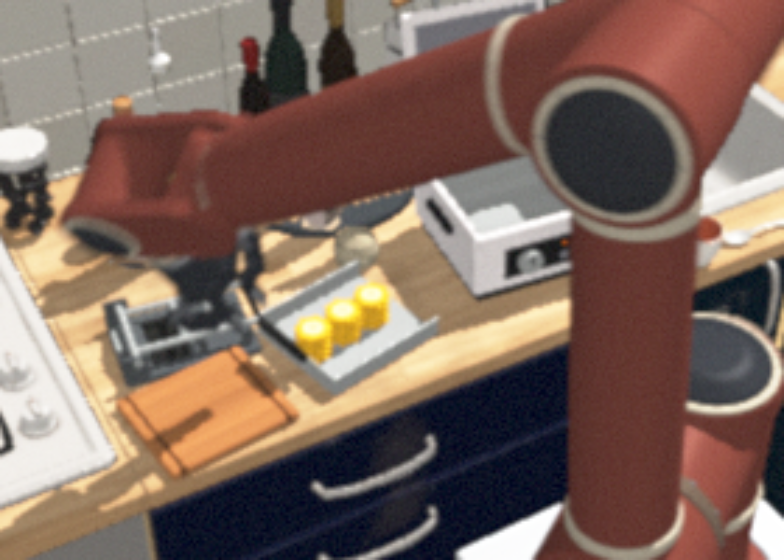

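>>> apply_moves([
  [[-0.01,-0.01,0.015],[-0.3,0.3,3],0.4],
  [[-0.01,-0.01,0.015],[-0.3,0.35,5.5],0.4],
  [[-0.01,-0.01,0.015],[-0.3,0.35,7.5],0.4],
  [[-0.01,-0.01,0.015],[-0.3,0.35,8.4],0.4],
  [[-0.01,-0.01,0.015],[-0.3,0.35,8.4],0.4],
  [[-0.01,-0.01,0.015],[-0.3,0.35,8.4],1],
  [[-0.01,-0.01,0.015],[-0.3,0.35,8.4],1],
  [[-0.01,-0.01,0.015],[-0.3,0.35,8.4],1],
  [[-0.01,-0.01,0.015],[-0.3,0.35,8.4],1],
  [[-0.01,-0.01,0.015],[-0.3,0.35,8.4],1],
])

```text
time: 19.1
tool_pos: [0.476, 0.2003, 0.0544]
tool_rot: [0.257, 0.958, 0.125, 0.034]
contact_force: [-3.5, -2.6, 6.1]
gripper_width: 0.135
grasp_force: 59.6
```

```bash
cat >> h.py <<'E'
def trayM(e,ty,tip,roll=0): # 4x4 tray-edge frame (x,y,z tray axes at edge point)
    _,y,z=trayR(ty,tip); M=np.eye(4); M[:3,:3]=np.c_[np.cross(y,z),y,z]; M[:3,3]=e; return M
def toolM(p=None,r=None):
    if p is None: p,r,_=tool()
    M=np.eye(4); M[:3,:3]=r.as_matrix(); M[:3,3]=p; return M
def P(e,ty,tip): # tool pose for tray edge pose, with the saved grasp
    M=trayM(e,ty,tip)@np.load('grasp.npy'); return M[:3,3],R.from_matrix(M[:3,:3])
CC=np.array([.5465,-.164]);CX=np.array([.9945,-.105]);CY=np.array([.105,.9945])
def pot(x,y,z): return np.array([*(CC+x*CX+y*CY),z])
E
python3 - <<'E'
from h import *
M=np.linalg.inv(trayM([.5195,.027,0],TY,0))@toolM(); np.save('grasp.npy',M); print(M.round(3))
h=[-.105,-.9945,0]
p,r,_=tool()
plan([(p+[0,0,.01],None),(p+[0,0,.17],None),P(pot(0,.10,.17),h,0),P(pot(0,.045,.13),h,0)])
print('then')
plan([P(pot(0,.045,z),h,t) for t,z in ((17,.125),(34,.12),(51,.115),(68,.112),(74,.112))],start=P(pot(0,.045,.13),h,0))
E
```

```text
[[-1.    -0.003 -0.002 -0.002]
 [-0.004  0.865  0.501 -0.179]
 [ 0.     0.501 -0.865  0.054]
 [ 0.     0.     0.     1.   ]]
[0.0, 0.0, 0.0] [0.0, 0.5, -0.87] n=0.2
[0.0, 0.0, 0.0] [0.0, 8.52, -14.71] n=3.2
[-0.0, -0.18, 0.311] [7.56, 18.07, -9.17] n=2.7
[-0.0, -0.18, 0.311] [5.6, 20.51, -3.13] n=1.4
then
[0.297, 0.001, 0.001] [-0.01, 4.3, -2.69] n=2.0
[0.593, 0.002, 0.001] [-0.02, 9.32, -3.92] n=2.0
[0.89, 0.003, 0.002] [-0.04, 14.58, -3.53] n=2.0
[1.187, 0.004, 0.003] [-0.06, 19.73, -1.7] n=2.0
[1.292, 0.004, 0.003] [-0.07, 21.45, -0.78] n=0.7
```

>>> apply_moves([
  [[0,0,0],[0,0.3,-0.5],1],
  [[0,0,0],[0,0.8,-1.4],1],
  [[0,0,0],[0,1.6,-2.8],1],
  [[0,0,0],[0,2.7,-4.7],1],
  [[0,0,0],[0,4,-6.9],1],
  [[0,0,0],[0,5.3,-9.1],1],
  [[0,0,0],[0,6.5,-11.2],1],
  [[0,0,0],[0,7.5,-13],1],
  [[0,0,0],[0,8.2,-14.2],1],
  [[0,0,0],[0,8.5,-14.7],1],
  [[0,-0.02,0.03],[0.7,9.4,-14.2],1],
  [[0,-0.04,0.07],[1.7,10.7,-13.5],1],
  [[0,-0.07,0.12],[2.9,12.2,-12.6],1],
  [[0,-0.1,0.18],[4.2,13.8,-11.7],1],
  [[0,-0.13,0.23],[5.5,15.4,-10.7],1],
  [[0,-0.16,0.27],[6.6,16.8,-9.9],1],
  [[0,-0.18,0.3],[7.3,17.7,-9.4],1],
  [[0,-0.18,0.31],[7.6,18.1,-9.2],1],
  [[0,-0.18,0.31],[7.6,18.1,-9.2],1],
])

```text
time: 21.0
tool_pos: [0.5773, 0.112, 0.2223]
tool_rot: [0.259, 0.964, -0.048, -0.015]
contact_force: [0.3, -0.0, -4.1]
gripper_width: 0.127
grasp_force: 60.6
```

Run:
```python
from h import *
print(tool()[0], tool()[2]['gripper_width'],tool()[2]['joint_pos'])
h=[-.105,-.9945,0]
plan([P(pot(0,.045,.13),h,0)]+[P(pot(0,.045,z),h,t) for t,z in ((17,.125),(34,.12),(51,.115),(68,.112),(74,.112))])
for c in ['scene','top']:
    f=cam(c,c+'4')
    print(c,look(f,'corn1',n=7),look(f,'lid_bar',n=1),look(f,'tray_edge',n=1),look(f,'tray_grip',n=1))
print(P(pot(0,.1,.17),h,0)[0])
a=cv2.imread('pics/scene4.png')[100:300,130:410]; cv2.imwrite('pics/crop4.png',cv2.resize(a,None,fx=2.8,fy=2.8))
```

```text
[0.57734183 0.11199537 0.22227541] 0.1273172132670259 [ 0.27342539  0.12936943  1.63541239 -0.48457487  1.58676891  1.98822785]
[0.0, 0.003, 0.002] [-0.02, 2.78, 5.99] n=1.3
[0.297, 0.004, 0.002] [-0.05, 7.08, 3.3] n=2.0
[0.594, 0.006, 0.002] [-0.08, 12.09, 2.08] n=2.0
[0.89, 0.007, 0.003] [-0.1, 17.36, 2.46] n=2.0
[1.187, 0.008, 0.003] [-0.13, 22.5, 4.3] n=2.0
[1.292, 0.009, 0.003] [-0.14, 24.23, 5.21] n=0.7
scene [(0.72, array([0.5701, 0.0259, 0.1906])), (0.66, array([ 0.5596, -0.0204,  0.1899])), (0.54, array([0.5696, 0.0654, 0.1911]))] [] [(0.62, array([ 0.5583, -0.0656,  0.1682]))] [(0.61, array([0.5758, 0.1135, 0.2109]))]
top [(0.72, array([0.5733, 0.1076, 0.2161])), (0.68, array([0.5635, 0.0216, 0.1917])), (0.61, array([ 0.5612, -0.0195,  0.1908])), (0.52, array([0.5718, 0.0701, 0.1925]))] [(0.64, array([ 0.6917, -0.1793,  0.3351]))] [(0.69, array([ 0.5593, -0.0614,  0.1674]))] [(0.83, array([0.5747, 0.1082, 0.2173]))]
[0.57734475 0.11292633 0.22440478]
```

View pics/crop4.png

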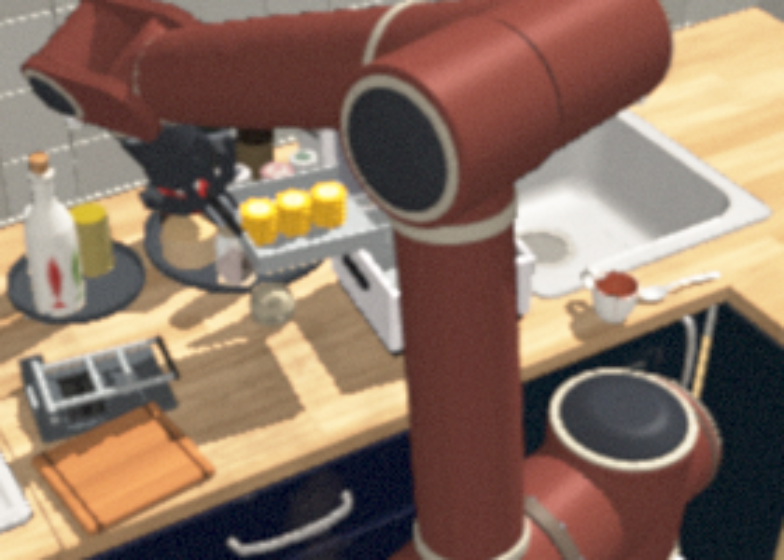

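>>> apply_moves([
  [[0,0,0],[0,0.7,1.5],1],
  [[0,0,0],[0,1.5,3.2],1],
  [[0,0,0],[0,2.2,4.8],1],
  [[0,0,0],[0,2.7,5.7],1],
  [[0,0,0],[0,2.8,6],1],
  [[0.13,0,0],[0,4.6,4.6],1],
  [[0.26,0,0],[0,6.5,3.6],1],
  [[0.4,0,0],[0,8.8,2.7],1],
  [[0.54,0,0],[0,11.2,2.2],1],
  [[0.68,0,0],[0,13.6,2.1],1],
  [[0.82,0,0],[0,16.1,2.3],1],
  [[0.96,0,0],[0,18.6,2.8],1],
  [[1.1,0,0],[0,21,3.7],1],
  [[1.2,0,0],[0,22.7,4.4],1],
  [[1.29,0,0],[-0.1,24.2,5.2],1],
  [[1.29,0,0],[-0.1,24.2,5.2],1],
  [[1.29,0,0],[-0.1,24.2,5.2],1],
  [[1.29,0,0],[-0.1,24.2,5.2],1],
  [[1.29,0,0],[-0.1,24.2,5.2],1],
  [[1.29,0,0],[-0.1,24.2,5.2],1],
])

```text
time: 23.5
tool_pos: [0.5532, -0.1207, 0.3001]
tool_rot: [-0.372, 0.927, -0.046, 0.018]
contact_force: [-0.1, -0.7, -3.0]
gripper_width: 0.131
grasp_force: 61.0
```

Run:
```python
from h import *
print(tool()[0], tool()[2]['gripper_width'],tool()[2]['joint_pos'])
for c in ['scene','top']:
    f=cam(c,c+'5')
    print(c,look(f,'corn1',n=7),look(f,'lid_bar',n=1),look(f,'tray_edge',n=1),look(f,'tray_grip',n=1))
a=cv2.imread('pics/top5.png')[120:290,110:360]; cv2.imwrite('pics/crop5.png',cv2.resize(a,None,fx=3,fy=3))
```

```text
[ 0.553182   -0.12069749  0.30007668] 0.13079437006465086 [-0.6334579   0.04201432  1.65939167  0.66206593  1.83031442  1.08097562]
scene [] [] [] []
top [(0.62, array([ 0.5098, -0.1752,  0.0426]))] [(0.88, array([ 0.6877, -0.1764,  0.3341]))] [(0.78, array([ 0.5535, -0.1201,  0.1133]))] [(0.91, array([ 0.5521, -0.1154,  0.2955]))]
```

View pics/crop5.png

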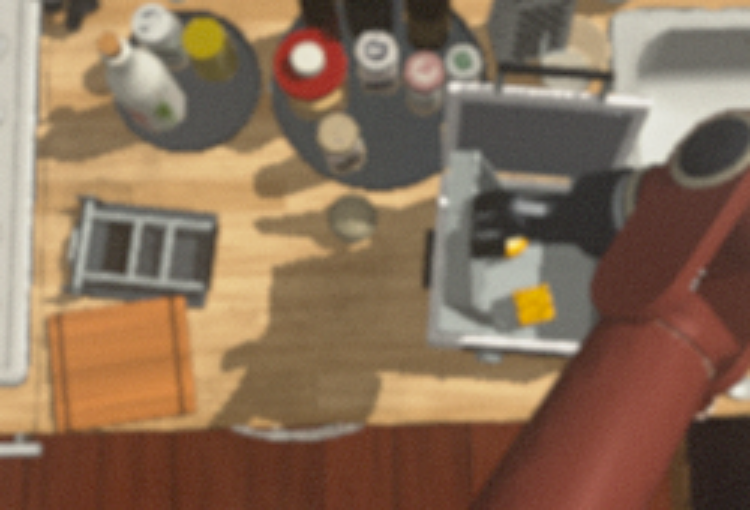

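Run:
```python
from h import *
h=[-.105,-.9945,0];p,r,_=tool()
plan([(p+[0,0,.08],None),P([.54,-.04,.2],h,37),P([.50,-.01,.16],[0,-1,0],0),P([.485,-.01,.10],[0,-1,0],0),P([.485,-.01,.003],[0,-1,0],0)])
print('from level'); s=P([.485,-.01,.10],[0,-1,0],0)
plan([P([.485,-.01,.003],[0,-1,0],0)],start=s)
```

```text
[0.0, 0.0, 0.0] [-0.02, -5.54, -5.77] n=1.6
[-0.644, 0.006, -0.0] [-1.9, -17.27, 9.43] n=4.3
[-1.289, -0.01, -0.111] [-7.99, -14.58, 25.79] n=4.4
[-1.289, -0.01, -0.111] [-9.47, -10.31, 30.02] n=1.2
[-1.289, -0.01, -0.111] [-9.44, -3.6, 37.02] n=1.9
from level
[0.0, 0.0, 0.0] [-0.0, -4.86, 8.39] n=1.9
```

>>> apply_moves([
  [[0,0,0],[0,-2.8,-2.9],1],
  [[0,0,0],[0,-5.5,-5.8],1],
  [[-0.13,0,0],[-0.4,-8,-3],1],
  [[-0.26,0,0],[-0.8,-10.5,0],1],
  [[-0.39,0,0],[-1.2,-13,3.5],1],
  [[-0.52,0,0],[-1.6,-15,6.5],1],
  [[-0.64,0,0],[-1.9,-17,9.5],1],
  [[-0.77,0,-0.02],[-3.1,-17,12.8],1],
  [[-0.9,0,-0.04],[-4.3,-17,16],1],
  [[-1.03,0,-0.07],[-5.6,-16,19.5],1],
  [[-1.16,-0.01,-0.09],[-6.8,-15.3,22.5],1],
  [[-1.29,-0.01,-0.11],[-8,-14.6,25.8],1],
  [[-1.29,-0.01,-0.11],[-8.8,-12.5,28],1],
  [[-1.29,-0.01,-0.11],[-9.5,-10.3,30],1],
  [[-1.29,-0.01,-0.11],[-9.5,-10.3,30],1],
  [[-1.29,-0.01,-0.11],[-9.5,-10.3,30],1],
])

```text
time: 25.6
tool_pos: [0.4862, 0.1685, 0.1547]
tool_rot: [0.26, 0.966, 0.001, 0.0]
contact_force: [-0.1, 0.7, -1.4]
gripper_width: 0.135
grasp_force: 61.0
```

Run:
```python
from h import *
print(tool()[0], tool()[2]['gripper_width'],tool()[2]['time'])
plan([P([.485,-.01,.10],[0,-1,0],0),P([.485,-.01,.003],[0,-1,0],0)])
for c in ['top','scene']:
    f=cam(c,c+'6')
    print(c,look(f,'corn1',n=7),look(f,'lid_bar',n=1),look(f,'tray_edge',n=1),look(f,'tray_grip',n=1))
a=cv2.imread('pics/top6.png')[120:290,110:360]; cv2.imwrite('pics/crop6.png',cv2.resize(a,None,fx=3,fy=3))
```

```text
[0.48623353 0.16847407 0.15472552] 0.1351781946890666 25.6
[0.001, 0.001, -0.001] [0.04, -0.03, 0.02] n=0.0
[0.001, 0.001, -0.001] [0.04, -4.9, 8.41] n=1.9
top [(0.55, array([ 0.5853, -0.1532,  0.0359])), (0.51, array([ 0.604 , -0.2117,  0.0393])), (0.48, array([ 0.5079, -0.1752,  0.0409]))] [(0.68, array([ 0.6895, -0.179 ,  0.334 ]))] [(0.81, array([ 0.4855, -0.0089,  0.1037]))] [(0.56, array([0.4844, 0.1671, 0.1461]))]
scene [(0.65, array([ 0.6024, -0.2115,  0.041 ])), (0.55, array([ 0.5875, -0.1486,  0.0396]))] [(0.66, array([ 0.685 , -0.1771,  0.3355]))] [(0.78, array([ 0.4862, -0.0069,  0.1012]))] [(0.75, array([0.4878, 0.168 , 0.146 ]))]
```

View pics/crop6.png

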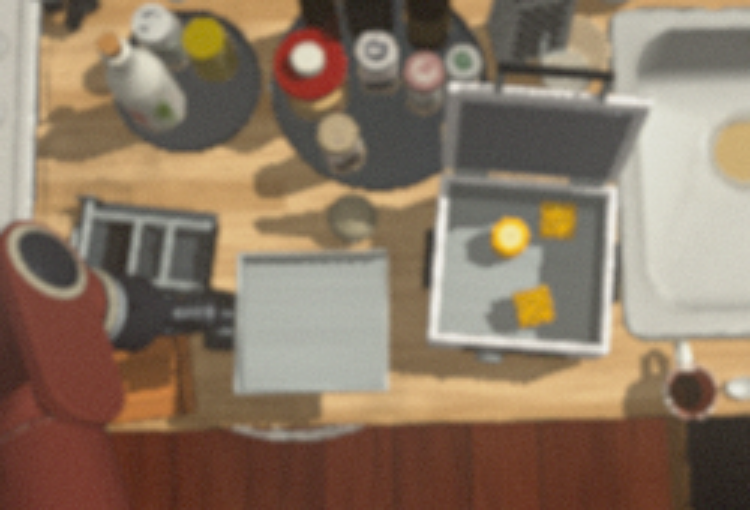

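>>> apply_moves([
  [[0,0,0],[0,-1,1.8],1],
  [[0,0,0],[0,-2.3,4],1],
  [[0,0,0],[0,-3.5,6.1],1],
  [[0,0,0],[0,-4.4,7.6],1],
  [[0,0,0],[0,-4.9,8.4],1],
  [[0,0,0],[0,-5,8.6],1],
  [[0,0,0],[0,-5,8.6],1],
  [[0,0,0],[0,-5,8.6],0.4],
  [[0,0,0],[0,-5,8.6],0.4],
  [[0,0,0],[0,-5,8.6],0.4],
  [[0,0,0],[0,-5,7],0.4],
  [[0,0,0],[0,-5,4],0.4],
  [[0,0,0],[0,-5,0],0.3],
  [[0,0,0],[0,-5,-4],0.3],
  [[0,0,0],[0,-5,-8],0.3],
])

```text
time: 27.6
tool_pos: [0.4858, 0.2531, 0.2014]
tool_rot: [0.26, 0.966, 0.001, 0.001]
contact_force: [0.3, 0.8, 0.4]
gripper_width: 0.346
grasp_force: 0.0
```

Run:
```python
from h import *
print(tool()[0], tool()[2]['gripper_width'],tool()[2]['time'])
V=frame([0,0,-1],[.9945,-.105,0])
plan([([.52,.05,.33],None),([.62,-.172,.42],V),([.690,-.1795,.42],V),([.690,-.1795,.336],V)])
print('x')
plan([([.690,-.1795,.336],V)],start=(np.array([.690,-.1795,.42]),V))
f=cam('top');print(look(f,'tray_edge',n=1),look(f,'tray_grip',n=1),look(f,'lid_bar',n=1),look(f,'backrest_bar',n=1))
```

```text
[0.48581413 0.25312738 0.20141204] 0.34646399685904705 27.6
[0.0, 0.0, 0.0] [3.37, 24.03, -0.92] n=4.9
[0.429, 0.382, -1.426] [13.31, 47.77, 2.46] n=10.3
[0.429, 0.382, -1.426] [20.31, 48.43, 2.86] n=1.4
[0.429, 0.382, -1.426] [20.29, 44.22, 10.13] n=1.7
x
[0.0, 0.0, 0.0] [0.0, 0.0, 8.4] n=1.7
[(0.7, array([ 0.4869, -0.0098,  0.0038]))] [(0.74, array([0.4878, 0.164 , 0.0461]))] [] [(0.66, array([0.5727, 0.1907, 0.0373]))]
```

>>> apply_moves([
  [[0,0,0],[0.7,5,-0.2],0.3],
  [[0,0,0],[1.5,10,-0.4],0.3],
  [[0.04,0.04,-0.14],[2.5,15,-0.7],0.3],
  [[0.08,0.08,-0.28],[3,20,-0.9],0.3],
  [[0.12,0.11,-0.42],[4,24,-0.7],0.3],
  [[0.17,0.15,-0.56],[5.5,28,0],0.3],
  [[0.21,0.19,-0.7],[7,32,0.5],0.3],
  [[0.25,0.22,-0.84],[9,36,1],0.3],
  [[0.3,0.26,-0.98],[10.5,40,1.5],0.3],
  [[0.34,0.3,-1.12],[12,44,2],0.3],
  [[0.38,0.34,-1.28],[13.3,47.8,2.5],0.3],
  [[0.43,0.38,-1.43],[13.3,47.8,2.5],0.3],
  [[0.43,0.38,-1.43],[16.3,48,2.7],0.3],
  [[0.43,0.38,-1.43],[20.3,48.4,2.9],0.3],
  [[0.43,0.38,-1.43],[20.3,48.4,2.9],0.3],
  [[0.43,0.38,-1.43],[20.3,48.4,2.9],0.3],
])

```text
time: 29.45
tool_pos: [0.6901, -0.181, 0.4127]
tool_rot: [-0.004, 0.743, 0.67, -0.004]
contact_force: [0.2, 0.4, -0.0]
gripper_width: 0.354
grasp_force: 0.0
```

Run:
```python
from h import *
print(tool()[0], tool()[2]['gripper_width'],tool()[2]['time'])
V=frame([0,0,-1],[.9945,-.105,0])
plan([([.690,-.1795,.336],V)])
for c in ['top','scene']:
    f=cam(c);print(look(f,'lid_bar',n=1))
```

```text
[ 0.69005033 -0.18104126  0.41270886] 0.35429487894586953 29.45
[-0.01, 0.001, 0.002] [0.16, 0.06, 7.67] n=1.5
[]
[]
```

>>> apply_moves([
  [[-0.01,0,0],[0.1,0,2.5],0.3],
  [[-0.01,0,0],[0.1,0,5],0.3],
  [[-0.01,0,0],[0.1,0,7.4],0.3],
  [[-0.01,0,0],[0.1,0,7.4],0.3],
  [[-0.01,0,0],[0.1,0,7.4],1],
  [[-0.01,0,0],[0.1,0,7.4],1],
  [[-0.01,0,0],[0.1,0,7.4],1],
  [[-0.01,0,0],[0.1,0,7.4],1],
  [[-0.01,0,0],[0.1,0,7.4],1],
])

```text
time: 30.55
tool_pos: [0.6906, -0.1797, 0.345]
tool_rot: [0.004, 0.742, 0.67, 0.002]
contact_force: [0.8, 0.7, 3.9]
gripper_width: 0.096
grasp_force: 59.0
```

>>> apply_moves([
  [[0,0,0],[0,-1.2,-0.3],1],
  [[0,0,0],[0,-2.5,-0.5],1],
  [[0,0,0],[0,-5,-0.6],1],
  [[0,0,0],[0,-7.6,-0.5],1],
  [[0,0,0],[0,-10.1,0],1],
  [[0,0,0],[0,-12.5,0.7],1],
  [[0,0,0],[0,-14.9,1.6],1],
  [[0,0,0],[0,-17.1,2.8],1],
  [[0,0,0],[0,-19.2,4.3],1],
  [[0,0,0],[0,-21.2,6],1],
  [[0,0,0],[0,-22.9,7.8],1],
  [[0,0,0],[0,-24.4,9.9],1],
  [[0,0,0],[0,-25.7,12.1],1],
  [[0,0,0],[0,-26.3,13.3],1],
  [[0,0,0],[0,-26.7,14.4],1],
  [[0,0,0],[0,-27.1,15.6],1],
  [[0,0,0],[0,-27.4,16.9],1],
  [[0,0,0],[0,-27.4,16.9],1],
])

```text
time: 32.35
tool_pos: [0.4176, -0.151, 0.1697]
tool_rot: [0.002, 0.742, 0.67, 0.002]
contact_force: [4.7, -3.2, -2.6]
gripper_width: 0.09
grasp_force: 58.9
```

>>> apply_moves([
  [[0,0,0],[0,-0.2,0.7],1],
  [[0,0,0],[0,-0.3,1.4],1],
  [[0,0,0],[0,-0.4,2.1],1],
  [[0,0,0],[0,-0.5,2.8],1],
  [[0,0,0],[0,-0.55,3.4],1],
  [[0,0,0],[0,-0.6,3.9],1],
  [[0,0,0],[0,-0.6,4.3],1],
  [[0,0,0],[0,-0.6,4.6],1],
  [[0,0,0],[0,-0.6,4.9],1],
  [[0,0,0],[0,-0.6,5.1],1],
  [[0,0,0],[0,-0.6,5.1],1],
])

```text
time: 33.45
tool_pos: [0.4134, -0.1498, 0.1287]
tool_rot: [-0.0, 0.743, 0.67, 0.003]
contact_force: [-18.5, 19.3, 43.9]
gripper_width: 0.094
grasp_force: 65.7
```

>>> apply_moves([
  [[0,0,0],[0,0,-0.7],1],
  [[0,0,0],[0,0,-0.9],1],
  [[0,0,0],[0,0,-0.9],1],
])

```text
time: 33.75
tool_pos: [0.413, -0.1496, 0.1301]
tool_rot: [0.002, 0.743, 0.67, 0.004]
contact_force: [4.7, 8.0, -0.7]
gripper_width: 0.089
grasp_force: 60.9
```

Run:
```python
from h import *
for c in ['top','scene']:
    f=cam(c);print(look(f,'lid_bar',n=1),look(f,'corn1',n=1))
```

```text
[] []
[(0.45, array([ 0.4077, -0.15  ,  0.1164]))] []
```

>>> apply_moves([
  [[0,0,0],[0,0,0],0.3],
  [[0,0,0],[0,0,0],0.3],
  [[0,0,0],[0,0,0],0.3],
  [[0,0,0],[0,0,-3],0.3],
  [[0,0,0],[0,0,-7],0.3],
  [[0,0,0],[0,0,-9],0.3],
])

```text
time: 34.65
tool_pos: [0.4129, -0.1522, 0.2236]
tool_rot: [0.005, 0.743, 0.67, 0.002]
contact_force: [0.1, 0.8, 0.0]
gripper_width: 0.348
grasp_force: 0.0
```

Run:
```python
from h import *
print(tool()[0])
V=frame([0,0,-1],[.127,.992,0])
plan([([.5735,.194,.15],V),([.5735,.194,.036],V)])
for p in np.linspace(0,1.95,17): print(np.round([p,15*(1-np.cos(p)),-15*np.sin(p)],1))
f=cam('scene');print(look(f,'backrest_bar',n=1),look(f,'backrest_hinge',n=1),look(f,'stand',n=1),look(f,'tray_edge',n=1),look(f,'tray_grip',n=1))
```

```text
[ 0.41291319 -0.15222174  0.22358902]
[0.004, 0.011, -1.546] [36.12, 12.35, 7.32] n=10.3
[0.004, 0.011, -1.546] [36.17, 12.24, 18.72] n=2.3
[ 0.  0. -0.]
[ 0.1  0.1 -1.8]
[ 0.2  0.4 -3.6]
[ 0.4  1.  -5.4]
[ 0.5  1.7 -7. ]
[ 0.6  2.7 -8.6]
[  0.7   3.8 -10. ]
[  0.9   5.1 -11.3]
[  1.    6.6 -12.4]
[  1.1   8.2 -13.3]
[  1.2   9.8 -14.1]
[  1.3  11.6 -14.6]
[  1.5  13.4 -14.9]
[  1.6  15.2 -15. ]
[  1.7  17.  -14.9]
[  1.8  18.8 -14.5]
[  2.   20.6 -13.9]
[(0.88, array([0.5738, 0.1949, 0.0307]))] [(0.78, array([0.5962, 0.3434, 0.0367]))] [(0.95, array([ 0.5843,  0.2935, -0.0008]))] [(0.91, array([ 0.4885, -0.0053,  0.0027]))] [(0.76, array([0.4859, 0.1677, 0.0418]))]
```

>>> apply_moves([
  [[0,0,-0.15],[5,1.7,0],0.3],
  [[0,0,-0.3],[9.5,3.3,0],0.3],
  [[0,0,-0.45],[14,4.9,0],0.3],
  [[0,0,-0.6],[19,6.5,0],0.3],
  [[0,0,-0.75],[24,8,0],0.3],
  [[0,0,-0.9],[28,9.5,0],0.3],
  [[0,0,-1.05],[32,11,1],0.3],
  [[0,0,-1.2],[35,12,4],0.3],
  [[0,0,-1.35],[36.1,12.3,7.3],0.3],
  [[0,0.01,-1.5],[36.1,12.3,7.3],0.3],
  [[0,0.01,-1.55],[36.1,12.3,7.3],0.3],
  [[0,0.01,-1.55],[36.1,12.3,7.3],0.3],
])

```text
time: 36.15
tool_pos: [0.5705, 0.1948, 0.1443]
tool_rot: [-0.002, 0.062, 0.998, 0.002]
contact_force: [-0.4, 0.7, -0.5]
gripper_width: 0.354
grasp_force: 0.0
```

Run:
```python
from h import *
print(tool()[0])
V=frame([0,0,-1],[.127,.992,0])
plan([([.5735,.194,.15],V),([.5735,.194,.036],V)])
```

```text
[0.57051663 0.19481629 0.14428696]
[0.003, -0.005, 0.004] [-0.3, -0.04, -0.57] n=0.1
[0.003, -0.005, 0.004] [-0.36, -0.07, 10.83] n=2.3
```

>>> apply_moves([
  [[0,0,0],[-0.3,0,4],0.3],
  [[0,0,0],[-0.3,0,8],0.3],
  [[0,0,0],[-0.3,0,10.5],0.3],
  [[0,0,0],[-0.3,0,11.2],0.3],
  [[0,0,0],[-0.3,0,11.2],0.3],
  [[0,0,0],[-0.3,0,11.2],1],
  [[0,0,0],[-0.3,0,11.2],1],
  [[0,0,0],[-0.3,0,11.2],1],
  [[0,0,0],[-0.3,0,11.2],1],
  [[0,0,0],[-0.3,0,11.2],1],
])

```text
time: 37.15
tool_pos: [0.5762, 0.1947, 0.0372]
tool_rot: [0.001, 0.062, 0.998, 0.002]
contact_force: [-3.0, -5.9, 6.4]
gripper_width: 0.088
grasp_force: 59.0
```

>>> apply_moves([
  [[0,0,0],[0,0,-0.8],1],
  [[0,0,0],[0,0.1,-1.8],1],
  [[0,0,0],[0,0.4,-3.6],1],
  [[0,0,0],[0,1,-5.4],1],
  [[0,0,0],[0,1.7,-7],1],
  [[0,0,0],[0,2.7,-8.6],1],
  [[0,0,0],[0,3.8,-10],1],
  [[0,0,0],[0,5.1,-11.3],1],
  [[0,0,0],[0,6.6,-12.4],1],
  [[0,0,0],[0,8.2,-13.3],1],
  [[0,0,0],[0,9.8,-14.1],1],
  [[0,0,0],[0,11.6,-14.6],1],
  [[0,0,0],[0,13.4,-14.9],1],
  [[0,0,0],[0,15.2,-15],1],
  [[0,0,0],[0,17,-14.9],1],
  [[0,0,0],[0,18.8,-14.5],1],
  [[0,0,0],[0,20.1,-14.1],1],
  [[0,0,0],[0,20.1,-14.1],1],
])

```text
time: 38.95
tool_pos: [0.6011, 0.3945, 0.1792]
tool_rot: [0.002, 0.061, 0.998, 0.001]
contact_force: [2.7, -6.1, 9.0]
gripper_width: 0.089
grasp_force: 63.1
```

Run:
```python
from h import *
M=np.load('grasp.npy'); M[:3,:2]*=-1; np.save('grasp.npy',M)
p,r,_=tool(); print(p)
g,rg=P([.487,-.009,0],[0,-1,0],0); tz=rg.as_matrix()[:,2]; print(g)
plan([(p+[0,0,.07],None),(g-tz*.09,rg),(g,rg)])
```

```text
[0.60113914 0.3944905  0.17921221]
[0.4885978  0.16963148 0.05440478]
[0.0, 0.0, 0.0] [-0.03, 0.02, -7.0] n=1.4
[0.527, -0.03, -0.124] [9.02, -19.23, 4.61] n=4.8
[0.527, -0.03, -0.124] [8.47, -23.73, 12.38] n=1.8
```

>>> apply_moves([
  [[0,0,0],[0,0,0],0.3],
  [[0,0,0],[0,0,0],0.3],
  [[0,0,0],[0,0,0],0.3],
  [[0,0,0],[0,0,-3.5],0.3],
  [[0,0,0],[0,0,-7],0.4],
  [[0,0,0],[2,-4.5,-7],0.4],
  [[0.13,-0.01,-0.03],[4,-9,-6],0.4],
  [[0.26,-0.01,-0.06],[6,-13,-3],0.4],
  [[0.39,-0.02,-0.09],[8,-17,1],0.4],
  [[0.53,-0.03,-0.12],[9,-19.2,4.6],0.4],
  [[0.53,-0.03,-0.12],[9,-19.2,4.6],0.4],
  [[0.53,-0.03,-0.12],[9,-19.2,4.6],0.4],
])

```text
time: 40.15
tool_pos: [0.4852, 0.2146, 0.1283]
tool_rot: [-0.003, -0.0, 0.966, -0.26]
contact_force: [0.7, 0.8, 1.6]
gripper_width: 0.298
grasp_force: 0.0
```

Run:
```python
from h import *
p,r,_=tool(); print(p)
g,rg=P([.487,-.009,0],[0,-1,0],0)
plan([(g,rg)])
for c in ['scene','top']:
    f=cam(c,c+'7');print([look(f,l,n=1) for l in ('backrest_bar','backrest_hinge','stand','tray_edge','tray_grip','lid_bar')])
a=cv2.imread('pics/scene7.png')[140:300,130:350]; cv2.imwrite('pics/crop7.png',cv2.resize(a,None,fx=3.5,fy=3.5))
```

```text
[0.48523243 0.21455408 0.12825266]
[-0.0, -0.008, -0.001] [-0.39, -0.18, 8.64] n=1.7
[[(0.52, array([ 0.6207,  0.0294, -0.0028]))], [(0.62, array([0.5972, 0.3431, 0.0313]))], [(0.8, array([ 5.845e-01,  2.947e-01, -3.000e-04]))], [(0.57, array([ 0.4887, -0.0061,  0.0008]))], [(0.82, array([0.4854, 0.1647, 0.0398]))], []]
[[(0.89, array([0.599 , 0.3889, 0.1762]))], [(0.62, array([0.5919, 0.3449, 0.0317]))], [(0.68, array([0.5891, 0.2955, 0.0029]))], [(0.75, array([ 0.4895, -0.0104,  0.0031]))], [(0.6, array([0.4867, 0.164 , 0.0453]))], [(0.66, array([ 0.4075, -0.1477,  0.113 ]))]]
```

View pics/crop7.png

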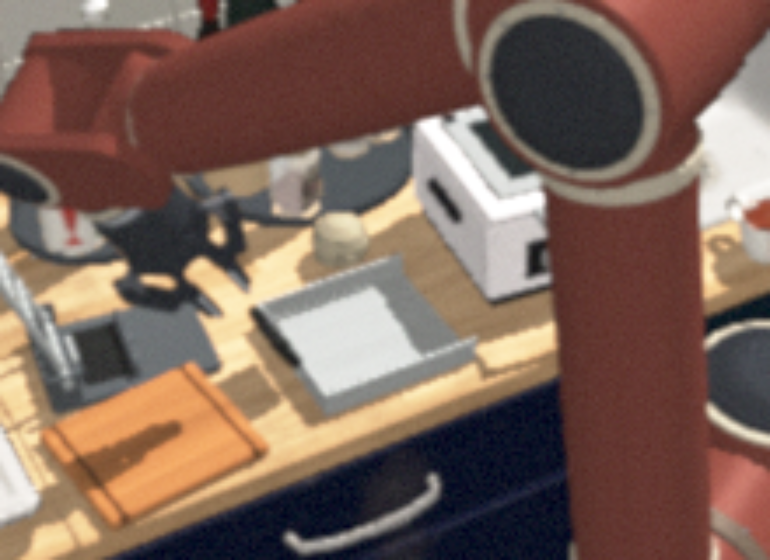

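>>> apply_moves([
  [[0,-0.01,0],[-0.3,-0.2,3],0.4],
  [[0,-0.01,0],[-0.3,-0.2,6],0.4],
  [[0,-0.01,0],[-0.3,-0.2,7.8],0.4],
  [[0,-0.01,0],[-0.3,-0.2,8.6],0.4],
  [[0,-0.01,0],[-0.3,-0.2,8.6],0.4],
  [[0,-0.01,0],[-0.3,-0.2,8.6],1],
  [[0,-0.01,0],[-0.3,-0.2,8.6],1],
  [[0,-0.01,0],[-0.3,-0.2,8.6],1],
  [[0,-0.01,0],[-0.3,-0.2,8.6],1],
  [[0,-0.01,0],[-0.3,-0.2,8.6],1],
])

```text
time: 41.85
tool_pos: [0.4899, 0.1703, 0.0574]
tool_rot: [0.004, -0.001, 0.966, -0.26]
contact_force: [1.4, 0.9, 1.1]
gripper_width: 0.125
grasp_force: 62.4
```

```bash
cat >> h.py <<'E'
SY=np.array([-.133,-.991,0]);S=np.array([.5868,.2946,0])
def st(y,z): return S+y*SY+np.array([0,0,z])
E
python3 - <<'E'
from h import *
M=np.linalg.inv(trayM([.488,-.008,0],[0,-1,0],0))@toolM(); np.save('grasp.npy',M); print(M.round(3))
plan([P([.488,-.008,.12],[0,-1,0],0),P([.52,.08,.17],[-.06,-.998,0],24),P([.55,.17,.18],[-.1,-.995,0],48),P(st(-.018,.14),SY,72)])
E
```

```text
[[ 1.    -0.    -0.009 -0.002]
 [ 0.004 -0.865  0.501 -0.178]
 [-0.008 -0.501 -0.865  0.057]
 [ 0.     0.     0.     1.   ]]
[0.0, -0.0, 0.0] [-0.09, -6.02, -10.38] n=2.4
[-0.418, 0.019, 0.061] [-4.24, -7.69, -22.97] n=2.8
[-0.836, 0.011, 0.11] [-7.22, -8.16, -29.13] n=2.8
[-1.253, -0.015, 0.153] [-10.39, -1.22, -30.4] n=2.8
```

>>> apply_moves([
  [[0,0,0],[0,-1.2,-2],1],
  [[0,0,0],[0,-2.8,-4.8],1],
  [[0,0,0],[0,-4.4,-7.6],1],
  [[0,0,0],[-0.1,-6,-10.4],1],
  [[-0.14,0,0.02],[-1.5,-6.6,-14.6],1],
  [[-0.28,0.01,0.04],[-2.9,-7.2,-18.8],1],
  [[-0.42,0.02,0.06],[-4.2,-7.7,-23],1],
  [[-0.56,0.02,0.08],[-5.2,-7.9,-25],1],
  [[-0.7,0.01,0.09],[-6.2,-8,-27],1],
  [[-0.84,0.01,0.11],[-7.2,-8.2,-29.1],1],
  [[-0.98,0,0.12],[-8.3,-5.8,-29.5],1],
  [[-1.12,-0.01,0.14],[-9.4,-3.4,-30],1],
  [[-1.25,-0.015,0.153],[-10.4,-1.2,-30.4],1],
  [[-1.25,-0.015,0.153],[-10.4,-1.2,-30.4],1],
  [[-1.25,-0.015,0.153],[-10.4,-1.2,-30.4],1],
])

```text
time: 43.35
tool_pos: [0.5904, 0.3118, 0.3246]
tool_rot: [0.026, 0.064, 0.933, 0.353]
contact_force: [-0.1, 0.3, -2.3]
gripper_width: 0.129
grasp_force: 61.9
```

Run:
```python
from h import *
p,r,s=tool(); print(p,s['joint_pos'],s['gripper_width'])
plan([P(st(-.018,.14),SY,72),P(st(-.018,.05),SY,72),P(st(-.018,.013),SY,72),P(st(-.020,.011),SY,65)])
for c in ['scene','top']:
    f=cam(c,c+'8');print([look(f,l,n=1) for l in ('tray_edge','tray_grip','stand','backrest_bar')])
E=trayM([0,0,0],SY,0);T=toolM()@np.linalg.inv(np.load('grasp.npy')); print('edge',T[:3,3],(T[:3,3]-S)@SY)
a=cv2.imread('pics/scene8.png')[120:290,100:330]; cv2.imwrite('pics/crop8.png',cv2.resize(a,None,fx=3.4,fy=3.4))
```

```text
[0.59044926 0.311798   0.32461733] [ 0.11464121 -0.05335606  1.70127015  0.71685596  1.34294813 -1.43215136] 0.12948663120860227
[-0.008, -0.003, -0.002] [-0.06, 0.25, -0.14] n=0.1
[-0.008, -0.003, -0.002] [-0.03, -5.71, 6.61] n=1.8
[-0.008, -0.003, -0.002] [-0.02, -8.15, 9.38] n=0.7
[0.114, -0.003, -0.003] [-0.0, -6.52, 11.28] n=0.8
[[], [(0.85, array([0.5893, 0.3232, 0.3093]))], [(0.62, array([ 0.5852,  0.295 , -0.002 ]))], [(0.81, array([0.5992, 0.3953, 0.1736]))]]
[[], [(0.93, array([0.5876, 0.318 , 0.3194]))], [(0.78, array([0.5895, 0.2968, 0.0023]))], []]
edge [0.58905097 0.31145977 0.1394232 ] -0.01700740890341365
```

View pics/crop8.png

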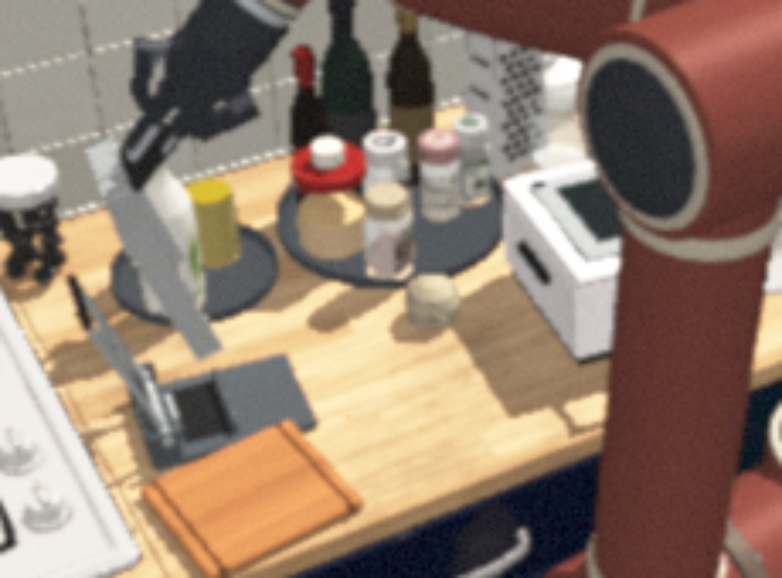

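>>> apply_moves([
  [[-0.01,0,0],[0,-1.5,2],1],
  [[-0.01,0,0],[0,-3.5,4.2],1],
  [[-0.01,0,0],[0,-5.7,6.6],1],
  [[-0.01,0,0],[0,-6.6,7.7],1],
  [[-0.01,0,0],[0,-7.4,8.5],1],
  [[-0.01,0,0],[0,-7.9,9.1],1],
  [[-0.01,0,0],[0,-7.9,9.1],1],
])

```text
time: 44.55
tool_pos: [0.5921, 0.3139, 0.2057]
tool_rot: [0.028, 0.064, 0.931, 0.359]
contact_force: [1.2, 0.1, -2.5]
gripper_width: 0.127
grasp_force: 61.9
```

Run:
```python
from h import *
p,r,s=tool(); print(p,s['contact_force'])
plan([P(st(-.018,.012),SY,72),P(st(-.020,.012),SY,68),P(st(-.020,.011),SY,65),P(st(-.020,.010),SY,63)])
T=toolM()@np.linalg.inv(np.load('grasp.npy')); print('edge',T[:3,3],(T[:3,3]-S)@SY)
for c in ['scene','top']:
    f=cam(c,c+'9');print([look(f,l,n=1) for l in ('tray_edge','tray_grip')])
a=cv2.imread('pics/scene9.png')[150:290,100:290]; cv2.imwrite('pics/crop9.png',cv2.resize(a,None,fx=4,fy=4))
```

```text
[0.59211931 0.31386339 0.20571093] [ 1.24709324  0.10751288 -2.46275835]
[0.006, -0.0, -0.001] [0.08, -0.53, 0.39] n=0.1
[0.076, -0.0, -0.002] [0.09, 0.56, 1.43] n=0.5
[0.128, -0.0, -0.002] [0.1, 1.15, 2.24] n=0.3
[0.163, -0.0, -0.002] [0.1, 1.5, 2.81] n=0.2
edge [0.59012534 0.31470627 0.01839107] -0.02036758581775541
[[(0.66, array([0.6032, 0.3995, 0.174 ]))], [(0.92, array([0.5916, 0.3251, 0.1925]))]]
[[(0.87, array([0.5947, 0.3111, 0.02  ]))], [(0.57, array([0.5907, 0.3239, 0.1998]))]]
```

View pics/crop9.png

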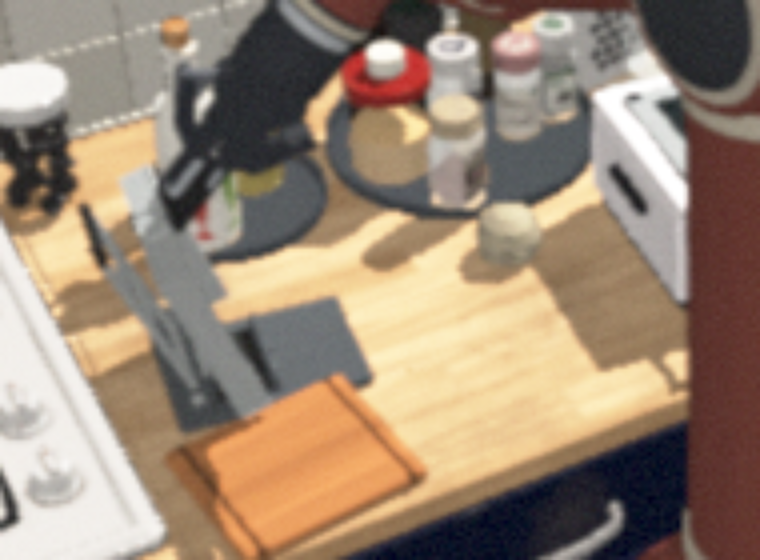

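Run:
```python
from h import *
for c in ['top','scene']:
    f=cam(c); s=manip.silhouettes(f,'board')
    if not s: print(c,'none'); continue
    print(c,[round(d['score'],2) for d in s[:2]],look(f,'board',n=1))
    v,u=np.nonzero(s[0]['pixels']); n=cv2.undistortPoints(np.c_[u,v].astype(float).reshape(-1,1,2),f['K'],None).reshape(-1,2)
    Rm=R.from_rotvec(np.ravel(f['rvec'])).inv(); d=Rm.apply(np.c_[n,np.ones(len(n))]); o=-Rm.apply(np.ravel(f['tvec']))
    q=o+d*((.014-o[2])/d[:,2])[:,None]
    for y in np.arange(.22,.40,.02):
        m=abs(q[:,1]-y)<.01
        if m.any(): print(round(y,2),q[m,0].min().round(3),q[m,0].max().round(3))
```

```text
top [0.81] [(0.6, array([ 0.4497,  0.3006, -0.0034]))]
0.28 0.39 0.453
0.3 0.387 0.467
0.32 0.384 0.521
0.34 0.381 0.521
0.36 0.379 0.522
0.38 0.379 0.519
scene [0.96] [(0.71, array([0.4546, 0.3046, 0.0011]))]
0.22 0.384 0.505
0.24 0.379 0.533
0.26 0.378 0.529
0.28 0.377 0.523
0.3 0.377 0.521
0.32 0.373 0.521
0.34 0.369 0.52
0.36 0.368 0.519
0.38 0.37 0.517
```

>>> apply_moves([
  [[0,0,0],[-0.6,0,0],1],
  [[0,0,0],[-1.2,0,0],1],
  [[0.04,0,0],[-1.2,0.2,0.8],1],
  [[0.076,0,0],[-1.2,0.6,1.4],1],
  [[0.1,0,0],[-1.2,0.8,1.8],1],
  [[0.115,0,0],[-1.2,1,2.1],1],
  [[0.115,0,0],[-1.2,1,2.1],1],
  [[0.115,0,0],[-1.2,1,2.1],1],
])

```text
time: 45.95
tool_pos: [0.6078, 0.3339, 0.1987]
tool_rot: [0.025, 0.065, 0.949, 0.306]
contact_force: [-0.3, 0.6, 4.7]
gripper_width: 0.129
grasp_force: 62.7
```

Run:
```python
from h import *
p,r,s=tool(); print(p,s['contact_force'],s['gripper_width'])
T=toolM()@np.linalg.inv(np.load('grasp.npy')); print('edge',T[:3,3],(T[:3,3]-S)@SY, np.degrees(np.arcsin(-T[2,1])))
plan([P(np.array([T[0,3],T[1,3],.010]),SY,65),P(np.array([T[0,3],T[1,3],.010]),SY,64)])
```

```text
[0.6077822  0.33391948 0.19868998] [-0.2946855   0.56097023  4.72263634] 0.12948393175520168
edge [0.60324514 0.31385777 0.01249019] -0.021271653552951172 65.87375409802706
[0.015, 0.001, -0.001] [-0.0, 0.07, 0.4] n=0.1
[0.033, 0.001, -0.001] [-0.0, 0.3, 0.62] n=0.1
```

>>> apply_moves([
  [[0.012,0,0],[0,0.15,0.1],1],
  [[0.025,0,0],[0,0.3,0.2],1],
  [[0.025,0,0],[0,0.3,0.2],1],
  [[0.025,0,0],[0,0.3,0.2],1],
])

```text
time: 46.35
tool_pos: [0.608, 0.3373, 0.1981]
tool_rot: [0.024, 0.066, 0.953, 0.294]
contact_force: [0.8, 2.0, 4.8]
gripper_width: 0.128
grasp_force: 62.7
```

>>> apply_moves([
  [[0.02,0,0],[0,0.2,0.15],1],
  [[0.04,0,0],[0,0.4,0.3],1],
  [[0.06,0,0],[0,0.6,0.4],1],
  [[0.06,0,0],[0,0.6,0.4],1],
  [[0.06,0,0],[0,0.6,0.4],1],
])

```text
time: 46.85
tool_pos: [0.6089, 0.3413, 0.1977]
tool_rot: [0.022, 0.066, 0.963, 0.262]
contact_force: [-3.6, -12.9, 10.8]
gripper_width: 0.124
grasp_force: 64.6
```

Run:
```python
from h import *
T=toolM()@np.linalg.inv(np.load('grasp.npy')); print('edge',T[:3,3],(T[:3,3]-S)@SY, np.degrees(np.arcsin(-T[2,1])))
for c in ['top','scene']:
    f=cam(c,c+'10');print([look(f,l,n=1) for l in ('tray_edge','tray_grip','backrest_bar')])
a=cv2.imread('pics/scene10.png')[150:290,100:290]; cv2.imwrite('pics/crop10.png',cv2.resize(a,None,fx=4,fy=4))
```

```text
edge [0.6017567  0.30419863 0.01422959] -0.011501478755002731 60.536726097452394
[[(0.89, array([0.6008, 0.3039, 0.0142]))], [(0.74, array([0.6047, 0.3465, 0.1874]))], [(0.45, array([0.6002, 0.3931, 0.1748]))]]
[[(0.88, array([0.6026, 0.3059, 0.0134]))], [(0.76, array([0.6055, 0.3508, 0.1843]))], [(0.63, array([0.6004, 0.3984, 0.1718]))]]
```

View pics/crop10.png

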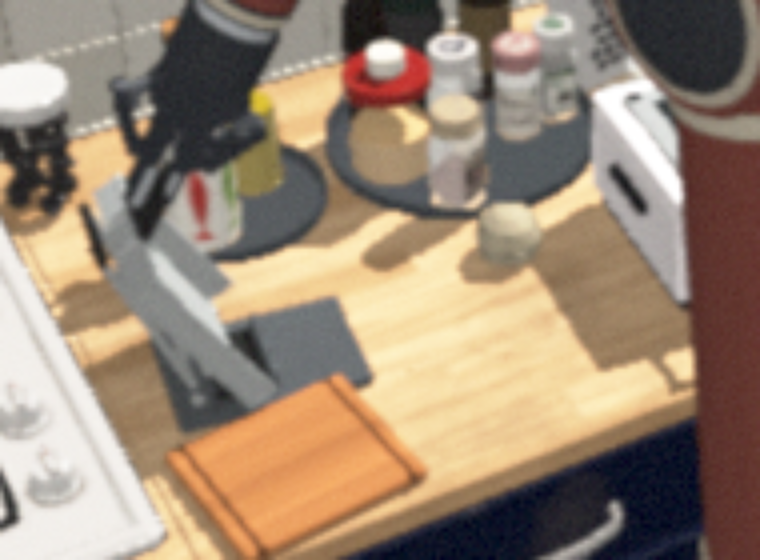

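Run:
```python
from h import *
o=np.array([.0125,-.0015,0])
plan([P(st(-.014,.017)+o,SY,63),P(st(-.023,.016)+o,SY,66.5),P(st(-.023,.011)+o,SY,66),P(st(-.023,.010)+o,SY,65)])
```

```text
[-0.043, 0.0, -0.002] [0.11, -0.23, -0.63] n=0.3
[-0.104, 0.0, -0.001] [0.11, -0.41, -0.79] n=0.4
[-0.095, 0.0, -0.001] [0.11, -0.53, -0.26] n=0.1
[-0.078, 0.0, -0.001] [0.12, -0.32, 0.02] n=0.1
```

>>> apply_moves([
  [[-0.04,0,0],[0,-0.3,-0.7],1],
  [[-0.1,0,0],[0,-0.5,-0.9],1],
  [[-0.1,0,0],[0,-0.5,-0.9],1],
  [[-0.095,0,0],[0,-0.55,-0.5],1],
  [[-0.09,0,0],[0,-0.5,-0.2],1],
  [[-0.085,0,0],[0,-0.4,0],1],
  [[-0.085,0,0],[0,-0.4,0],1],
  [[-0.085,0,0],[0,-0.4,0],1],
])

```text
time: 48.05
tool_pos: [0.6083, 0.3394, 0.1983]
tool_rot: [0.024, 0.064, 0.95, 0.303]
contact_force: [-10.2, -15.8, 17.1]
gripper_width: 0.125
grasp_force: 66.1
```

Run:
```python
from h import *
T=toolM()@np.linalg.inv(np.load('grasp.npy')); print('edge',T[:3,3],(T[:3,3]-S)@SY, np.degrees(np.arcsin(-T[2,1])))
for c in ['top','scene']:
    f=cam(c,c+'10');print([look(f,l,n=1) for l in ('tray_edge','tray_grip')])
```

```text
edge [0.60344291 0.31812956 0.01228764] -0.025531297418866294 65.50345908975503
[[(0.62, array([0.5991, 0.316 , 0.0125]))], [(0.97, array([0.6048, 0.3467, 0.1894]))]]
[[(0.76, array([0.6005, 0.3157, 0.0132]))], [(0.59, array([0.6021, 0.3512, 0.1825]))]]
```

>>> apply_moves([
  [[0,0,0],[0,0,-0.2],1],
  [[0,0,0],[0,0,-0.2],1],
  [[0,0,0],[0,0,-0.2],0.6],
  [[0,0,0],[0,0,-0.2],0.6],
  [[0,0,0],[0,0,-0.2],0.5],
  [[0,0,0],[0,0,-0.2],0.5],
  [[0,0,0],[0,0,-1.5],0.5],
  [[0,0,0],[0,0,-3],0.5],
  [[0,0,0],[0,0,-5],0.5],
  [[0,0,0],[0,0,-9],0.5],
  [[0,0,0],[0,0,-13],0.5],
  [[0,0,0],[0,0,-17],0.5],
  [[0,0,0],[0,0,-19],0.5],
  [[0,0,0],[0,0,-19],0.5],
])

```text
time: 49.75
tool_pos: [0.5932, 0.2295, 0.3556]
tool_rot: [0.029, 0.066, 0.95, 0.305]
contact_force: [-0.1, 0.2, -0.0]
gripper_width: 0.249
grasp_force: 0.0
```

Run:
```python
from h import *
print(tool()[2]['time'],tool()[2]['contact_force'])
for c in ['top','scene']:
    f=cam(c,c+'11');print([look(f,l,n=1) for l in ('tray_edge','tray_grip','tray','lid_bar','egg_timer','backrest_bar')])
a=cv2.imread('pics/scene11.png')[140:300,100:310]; b=cv2.imread('pics/top11.png')[120:280,110:320]
cv2.imwrite('pics/crop11.png',cv2.resize(np.hstack([a,b]),None,fx=1.9,fy=1.9))
```

```text
49.75 [-0.10943078  0.19392175 -0.01369052]
[[(0.57, array([0.6012, 0.3184, 0.011 ]))], [(0.65, array([0.6036, 0.3491, 0.1874]))], [(0.63, array([ 0.7083, -0.2321, -0.0026]))], [(0.9, array([ 0.4092, -0.1463,  0.1153]))], [(0.71, array([0.6199, 0.0297, 0.0047]))], [(0.57, array([0.6009, 0.3917, 0.1755]))]]
[[(0.82, array([0.6033, 0.3179, 0.0106]))], [(0.92, array([0.6016, 0.3484, 0.1861]))], [(0.83, array([0.6121, 0.3505, 0.0835]))], [], [(0.58, array([6.211e-01, 3.020e-02, 2.000e-04]))], [(0.6, array([0.6017, 0.3979, 0.1719]))]]
```

View pics/crop11.png

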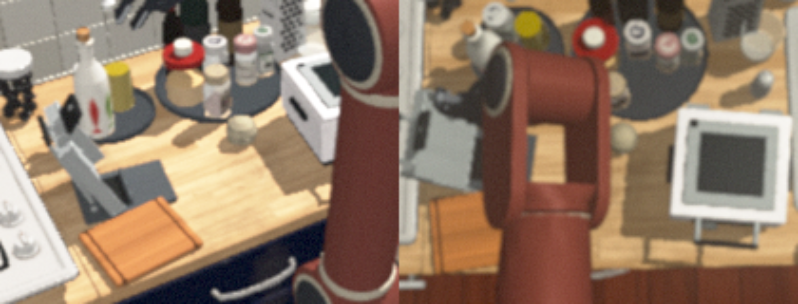

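```bash
python3 -c "
from plant import manip
print(manip.job_done())"
```

```text
the job is handed in; nothing more can be done
None
```

The job is handed in: all three corn rounds are in the pot, the lid is shut, and the emptied tray is draining open edge down in the snapped-open stand. When I pressed the lid onto its stop, the wrist force rose briefly to about 50 N. I don't yet know the verdict.

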